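# Prop the hot coater cover at the marked angle with the scraper

## Task

The coater's heated cover is too hot to touch and its gas strut has been taken off. Take the orange scraper from its rest, slide its blade into the slot under the steel lip at the front of the cover, lever the cover up until its lower edge is in line with the red pointers (within about 4 degrees), and finish while holding it still there on the blade, with the scraper kept in the gripper and lifted clear of the coater's housing. Do not touch the cover with the gripper or arm, and leave the pointers and the other things on the bench where they are.

Things in the scene. Friction and masses are not known exactly. Their poses are not given: they have to be found in the camera images.
- coater: Blue bench film coater on four feet, 300 (x) x 280 (y) mm, fixed. Origin: centre of its underside, at bench height; x points from its front (screen, knob; on the robot's right) to its back, z up. Lower housing: x -150..150, z 20..82 mm; upper: x -115..150, up to z 100. On both sides (y +-137) a white arc of 6 mm bar, 200 mm radius about the hinge line, up to z 270.
- slot (a point): Middle of the slot's mouth at the coater's front, at (-150, 0, 91) mm in the coater's frame, axes as the coater's. The slot is the gap under the cover's lip, open to the front and sides: 18 mm high (z 82 to 100 mm), 35 mm deep. The hinge line of the cover runs along y, 270 mm behind this point and 9 mm above it (coater x 120, z 100 mm).
- cover (a joint): Angle of the heated cover, rad: 0 closed, grows as its front edge rises, stop at 1.2. The hinge is almost free: gravity shuts the cover when nothing carries it. The cover is a flat blue box 236 x 250 x 50 mm, 0.3 to 0.55 kg, with a dark window on top and a yellow stripe along each lower side edge; its flat underside lies in the plane through the hinge line.
- lip (a point): Middle of the lower front edge of the cover's steel lip, 270 mm from the hinge line. The lip is 130 mm wide (y) and 6 mm thick, juts 30 mm out of the cover's front, its underside flush with the cover's. Moves with the cover: x points from lip to hinge along the underside, y along the hinge, z out of the cover's top.
- pointer (a joint): Angle of the red pointers that mark the wanted cover angle, rad, on the same hinge line and same scale as cover (0.45 to 0.8). Stiff; stays where it is set unless forced.
- pointer_tip (a point): Tip of the left (coater +y) of the two red pointer arms, one on each side of the cover (coater y +-150 mm), 240 mm from the hinge line; each a straight bar 8 mm high, its tip 16 mm high. x points from tip to hinge line: the cover is at the marked angle when its underside (yellow stripes) is parallel to the arms.
- scraper: Flat-bladed scraper, 0.1 kg. Origin: centre of the handle's underside; x towards the blade, z up. Orange handle, x -55 to 55, 18 wide, 24 mm high; stiff steel blade 32 wide, 3 mm thick, x 60 to 130, mid-plane 12 mm above the origin. It lies level on its rest, underside 30 mm above the bench. Held by 90 N it sags little under the cover's 2 to 3 N at the tip.
- scraper_grip (a point): Centre of the scraper's handle, where it is gripped across (18 mm, along its y); between the two supports of the rest there are 80 mm of free handle.
- scraper_tip (a point): Middle of the upper edge of the blade's end, 130 mm ahead of scraper_grip and 1.5 mm above it.
- rest: Fixed tool rest: aluminium foot plate 150 x 50 x 6 mm with two white supports (14 mm long, 32 wide) at x +-47 mm, tops at 30 mm with small side lips up to 38 mm. Origin: centre of its underside; x along the scraper as it lies at the start, z up.
- tray: Fixed white open tray, 140 x 100 x 30 mm, behind the coater; a bystander.
- jar: amber glass jar, 40 mm across, 60 high, standing in the white tray; a bystander. Origin: centre of its underside.
- bottle: white plastic bottle with red cap, 70 mm across, 160 high; a bystander. Origin: centre of its underside.
- beaker: clear plastic beaker, 70 mm across, 90 high; a bystander. Origin: centre of its underside.
- applicator: black film applicator block, 90 x 50 mm, 75 high with two adjusting screws; a bystander. Origin: centre of its underside.
- roll: roll of white paper tape, 90 mm across, 50 high; a bystander. Origin: centre of its underside.
Not all that is in view belongs to the job. There is more than one size of the scraper; the one meant has the size given above.

How it is judged (in metres and radians):
On the way, in this order (a step that is already met when the one before it is completed fails the run):
1. the scraper is lifted off its rest in the gripper, the cover still shut (contact force between the fingers and scraper above 2 N and z of scraper in the frame of rest above 0.045 m and value of joint cover below 0.05 rad), for 0.2 s.
2. the cover is levered up off its seat by the scraper held in the gripper (contact force between the fingers and scraper above 2 N and contact force between scraper and cover above 0.3 N and value of joint cover above 0.1 rad), for 0.2 s.
At the end, for the whole second after the job is handed in: The cover stands within 0.07 rad (4 degrees) of the red pointers, still (under 0.08 rad/s), resting on the scraper (over 0.3 N), which is held in the gripper's fingers (over 2 N) and raised clear of the housing (handle underside over 90 mm, blade tip over 150 mm above the bench) (contact force between the fingers and scraper above 2 N and contact force between scraper and cover above 0.3 N and angle between the x axis of lip and the x axis of pointer_tip, either way round below 0.07 rad and velocity of joint cover between -0.08 and 0.08 rad/s and value of joint cover above 0.38 rad and z of scraper in the frame of coater above 0.09 m and z of scraper_tip in the frame of coater above 0.15 m); the arm keeps its last pose, push and grip.
It fails at once if the gripper or arm touches the hot cover (over 1 N) (contact force between any of the fingers, the arm and cover above 1 N).
It fails at once if a pointer is moved by more than 8 mm (distance of pointer_tip from where it was at the start of the episode above 0.008 m).
It fails at once if a bystander is moved by more than 30 mm (distance of any of jar, bottle, beaker, applicator, roll from where it was at the start of the episode above 0.03 m).
It also fails if it takes over 45 s, if anything falls off the work surface, if the arm or the gripper's body presses on something with over 40 N, if the wrist force passes 120 N, or if a joint passes its speed limit or range.

## Robot

A 6-joint arm with a two-finger parallel gripper is mounted at the origin on the work surface. World frame = base frame: x ahead of the robot, y to its left, z up, the work surface at z = 0. Lengths are in mm, angles in rad, forces in N, time in s.
With the tool pointing down it reaches from about 350 to 875 mm from the base axis. Payload 4.2 kg.
Tool frame: the origin (TCP) lies midway between the tips of the shut fingers; the grasp point (between the pads) lies 19 mm behind it; z points along the fingers, y is the line along which they close (so a half turn about z gives the same grasp; the last joint's range is limited). The gripper opens to 85 mm and grips with 20 to 120 N. Pads are 22 mm wide; open, the fingers measure 114 mm over their backs; the gripper's body (76 mm by 85 mm) begins 54 mm behind the grasp point. The pads swing forward as they close: fully open they stand 13 mm farther back than shut.
Start: joints at [1.455, 0.385, 0.008, 0, -1.194, -0.259], TCP at [228.771, 581.604, 231.312] pointing down, gripper open.
Joint ranges: [-3.14, 3.14], [-1.21, 2.06], [-1.07, 1.41], [-3.16, 2.05], [-2.99, -0.16], [-3.1, 3.1]. Speed limits (rad/s): [2.79, 2.79, 3.14, 3.14, 3.14, 3.14].

## Interface

Orientations are given as a unit quaternion [x, y, z, w].
In Python, from bench import * gives the robot as it stands.
- The arm moves only by the tool drive_tool, never from a script. Its argument "plan" is a list that holds one entry, the list of rows, each a list of 5 numbers: the closure, from -1 (fully open) to 1 (shut), then the shift along the world's x, y, z in mm, then the turn about the world's z in degrees. A call has 1 to 20 rows; each row shifts and turns the commanded pose from where the row before left it; what a row does not reach is not made up. A row lasts 1/12 s, in which the tool goes at most 41.7 mm and 7.16 degrees, less where a joint would pass 70% of its speed; a pose out of reach is approached as far as the arm can. A call is refused whole if a number of a shift passes 41.7 or a number of a turn 7.16, either way. A call with a gripper value outside its range is refused whole. The fingers move at their own pace and stop on an object; the grip force is fixed at half the most. Time passes only in rows, so rows that do not move let the fingers close. It gives the time, the measured TCP pose, the force, the opening and the grip force at its end, in the units of the state.
- read_state(): the state, without advancing time (a new reading comes with each control period).
- get_image(name): name is "scene" or "top" or "wrist"; returns (picture, depth): 400x640x3 uint8, red, green, blue; 400x640 float32, mm along the optical axis (not along the pixel's ray), 0 where there is no reading.
- camera_model(name): a dict with "fx", "fy", "cx", "cy" (pixels), "distortion" ([k1, k2, p1, p2, k3] as OpenCV has them; the pictures are not rectified), "R" (3x3) and "t" (3): a world point X has camera coordinates R X + t; the wrist camera has in their place "mount" (4x4, takes a point from camera to tool coordinates, whose origin is the TCP and whose axes are the flange's). Camera axes: x right, y down, z forward; pixel columns grow to the right and rows downward; lengths in mm; the calibration is good to about 2 mm. A picture is of the moment at which its call begins: read the wrist's pose just before it. camera_model takes no time and is no camera call.
- job_done(): hands the job in; it is judged then, once.
The state is a dict: "clock": time; "joints": joint angles; "joint_vel": joint speeds; "joint_efforts": joint torques, N m; "position": TCP position; "ee_rot": TCP orientation; "contact_force": force on the tool from outside, world axes, zero at the start; "wrist_torque": the same for the moment, N m; "gripper_width": finger opening in mm; "grasp_force": force on a finger pad.
Only numpy, scipy, OpenCV 4.12 (cv2) and the standard library are available. Lean on these libraries where they do the work, as an engineer would, in place of code of your own. Each camera call takes 0.05 s, during which the arm holds its last target. There are 200 camera calls.

## Working session

There is one attempt and no reset: what is moved stays moved. The work goes in short steps, Python scripts to look and compute and a tool call to move; the robot and the scene stay as the last step left them, time stands still between calls to the robot, and variables do not carry over. Pictures are saved under pics/ and viewed, at most 10 in all, crops included, and the job is handed in when it is done.

Besides the shell and the picture viewer there is one more tool, called after "Emit:" by a JSON object that holds its "api" and its "payload", one argument or row to a line. drive_tool: Moves the arm, as the interface text tells. Its arguments: {"type":"object","properties":{"plan":{"type":"array"}},"required":["plan"]}

```bash
ls; mkdir -p pics; cat > h.py <<'E'
from bench import *
import numpy as np, cv2
def save(n,im): cv2.imwrite('pics/'+n,cv2.cvtColor(im,cv2.COLOR_RGB2BGR))
def cloud(name,d,st=None):
    m=camera_model(name); K=np.array([[m['fx'],0,m['cx']],[0,m['fy'],m['cy']],[0,0,1.]])
    v,u=np.mgrid[0:400,0:640]
    n=cv2.undistortPoints(np.stack([u,v],-1).reshape(-1,1,2).astype(np.float64),K,np.array(m['distortion'])).reshape(400,640,2)
    P=np.dstack([n[...,0]*d,n[...,1]*d,d]).astype(float)
    if 'R' in m: return (P-np.array(m['t']))@np.array(m['R'])
    from scipy.spatial.transform import Rotation as Ro
    M=np.array(m['mount']); P=P@M[:3,:3].T+M[:3,3]
    return P@Ro.from_quat(st['ee_rot']).as_matrix().T+np.array(st['position'])
E
python3 - <<'E'
from h import *
s=read_state(); print(s)
for n in('scene','top','wrist'):
    im,d=get_image(n); save(n+'0.png',im); np.savez('/tmp/'+n+'0.npz',im=im,d=d)
    print(n,{k:np.round(v,3).tolist() for k,v in camera_model(n).items()})
E
```

```text
pics
{'clock': 0.0, 'joints': array([ 1.45458650e+00,  3.85549911e-01,  6.60868501e-03, -5.36699771e-04,
       -1.19401354e+00, -2.58598511e-01]), 'joint_vel': array([ 2.88919738e-05,  1.06845941e-04, -1.20512833e-03, -2.36652351e-03,
        2.41310550e-04,  6.18338198e-04]), 'joint_efforts': array([ 6.38580082e-05, -3.92292273e+01,  1.88401276e+01,  4.18616831e+00,
       -4.60582698e-03, -5.84176803e-06]), 'position': array([228.5660766 , 581.06035856, 230.21330718]), 'ee_rot': array([ 9.82472119e-01, -1.86406300e-01, -1.72017946e-04,  1.09422875e-03]), 'contact_force': array([0.079336  , 0.01813133, 0.07110215]), 'wrist_torque': array([-0.00671301,  0.01978786,  0.03311541]), 'grasp_force': 0.0, 'gripper_width': 85.56721665961928}
scene {'fx': 469.869, 'fy': 469.869, 'cx': 317.929, 'cy': 197.414, 'distortion': [-0.066, 0.0, 0.0, 0.0, 0.0], 'R': [[-0.715, 0.699, -0.003], [0.423, 0.428, -0.799], [-0.557, -0.572, -0.602]], 't': [399.755, -105.062, 1776.123]}
top {'fx': 388.05, 'fy': 388.05, 'cx': 317.818, 'cy': 198.579, 'distortion': [0.001, 0.0, 0.0, 0.0, 0.0], 'R': [[-0.013, -1.0, 0.024], [-0.997, 0.011, -0.072], [0.072, -0.025, -0.997]], 't': [-88.104, 491.599, 1387.689]}
wrist {'fx': 287.559, 'fy': 287.559, 'cx': 313.392, 'cy': 203.317, 'distortion': [-0.028, 0.0, 0.0, 0.0, 0.0], 'mount': [[-0.0, -0.954, -0.298, 76.129], [1.0, -0.0, 0.001, 0.796], [-0.001, -0.298, 0.954, -142.24], [0.0, 0.0, 0.0, 1.0]]}
```

View pics/scene0.png

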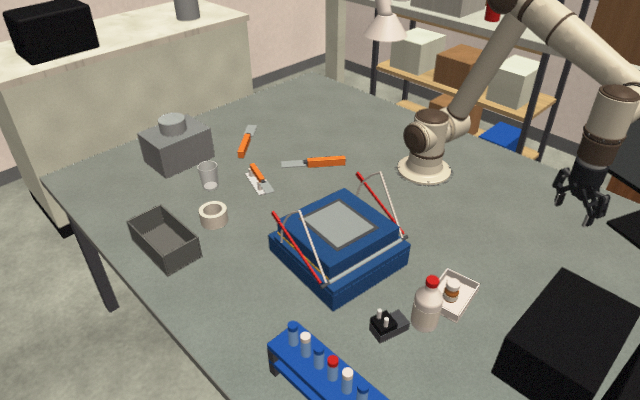

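View pics/top0.png

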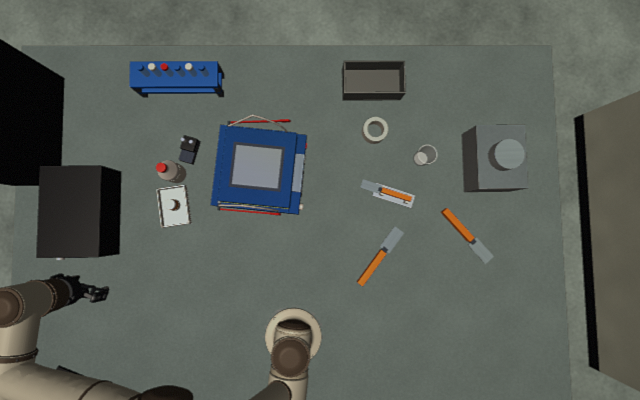

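The scene view shows the scraper on its white rest at about (259,178). The other two orange scrapers lie flat on the bench. In the top view the rest scraper is at (395,194) with its blade pointing left, towards the coater's front. The lip is at (298,172) and the pointers are red bars along y≈121 and y≈211.

```bash
cat >> h.py <<'E'
def line(P):  # robust axis of a 3D point set
    P=np.asarray(P)
    for _ in range(4):
        c=np.median(P,0); c=P.mean(0); u=np.linalg.svd(P-c,full_matrices=False)[2][0]
        r=np.linalg.norm((P-c)-np.outer((P-c)@u,u),axis=1); P=P[r<=max(4,2.5*np.median(r))]
    t=(P-c)@u; return c,u,np.percentile(t,[1,99]),len(P)
E
python3 - <<'E'
from h import *
for n in('top','scene'):
    z=np.load(f'/tmp/{n}0.npz'); im,d=z['im'],z['d']; P=cloud(n,d); hsv=cv2.cvtColor(im,cv2.COLOR_RGB2HSV); H,S,V=[hsv[...,i].astype(int) for i in range(3)]
    ok=d>0
    g=ok&(S<60)&(abs(P[...,2])<20); g[:, :]&=(P[...,0]>200)&(P[...,0]<700)&(abs(P[...,1])<400)
    print(n,'bench z med',np.median(P[g][:,2]), 'lsq', np.round(np.linalg.lstsq(np.c_[P[g][:,:2],np.ones(g.sum())],P[g][:,2],rcond=None)[0],4))
    for nm,mk,amin in (('orange',(H>=6)&(H<=16)&(S>150)&(V>90),60),('red',((H<4)|(H>175))&(S>150)&(V>70),30),('blue',(H>100)&(H<118)&(S>120),2000)):
        k,lab,st,c=cv2.connectedComponentsWithStats((mk&ok).astype(np.uint8))
        for i in range(1,k):
            if st[i,4]<amin: continue
            Q=P[lab==i]
            if np.abs(np.median(Q,0)[:2]).max()>900: continue
            if nm!='blue':
                cc,u,t,N=line(Q); print(nm,c[i].round(),st[i,4],'c',cc.round(1),'u',u.round(3),'ends',(cc+t[0]*u).round(1),(cc+t[1]*u).round(1),'z90',np.percentile(Q[:,2],[10,50,90]).round(1))
            else:
                for a,b in((92,110),(70,92)):
                    q=Q[(Q[:,2]>a)&(Q[:,2]<b)]
                    if len(q)>50: print('blue',a,b,len(q),cv2.minAreaRect(q[:,:2].astype(np.float32)),np.median(q[:,2]))
                q=Q[Q[:,2]>130]; 
                if len(q)>50:print('top',cv2.minAreaRect(q[:,:2].astype(np.float32)),np.median(q[:,2]),len(q))
E
```

```text
top bench z med 0.0861079095748878 lsq [ 0.0002 -0.0006  0.1985]
orange [396. 194.] 148 c [ 500.8 -370.9   53.7] u [-0.311 -0.95  -0.01 ] ends [ 517.4 -320.4   54.3] [ 484.3 -421.6   53.1] z90 [50.1 54.2 57.3]
orange [458. 225.] 319 c [ 389.9 -597.    29.9] u [-0.755 -0.656  0.007] ends [ 443.3 -550.5   29.4] [ 335.2 -644.5   30.4] z90 [21.6 30.5 34.8]
orange [371. 267.] 285 c [ 242.1 -280.9   31.3] u [-0.792  0.61   0.008] ends [ 297.8 -323.8   30.7] [ 186.8 -238.3   31.9] z90 [26.9 31.3 35.1]
red [282. 120.] 42 c [730.3  23.3 198.4] u [-0.111 -0.865  0.489] ends [734.3  54.3 180.9] [727.5   1.  211. ] z90 [184.8 199.  209.2]
red [253. 121.] 50 c [741.2 120.8 147.9] u [-0.09  -0.889  0.45 ] ends [746.  167.4 124.3] [736.4  72.9 172.1] z90 [129.5 148.9 165.6]
red [161. 167.] 75 c [589.  418.9 159.9] u [ 0.061  0.998 -0.007] ends [588.1 404.5 160. ] [589.9 434.2 159.8] z90 [156.9 160.1 163.5]
red [252. 211.] 93 c [441.1 126.6 163.9] u [-0.099 -0.886  0.453] ends [453.  233.5 109.3] [430.8  34.6 210.9] z90 [121.  167.4 204.6]
blue 92 110 594 ((591.7501831054688, 124.70719909667969), (2
[... 1361 characters left out ...]
   22.3] z90 [125.6 154.9 182.6]
red [295. 245.] 229 c [740.1  98.4 159.7] u [ 0.095  0.891 -0.445] ends [730.1   4.1 206.8] [751.1 201.4 108.4] z90 [113.4 153.4 200.4]
red [432. 281.] 136 c [592.7 421.9 158.8] u [ 0.878  0.304 -0.37 ] ends [578.5 417.  164.7] [603.3 425.6 154.3] z90 [151.3 160.3 163.2]
top ((589.87548828125, 108.65016174316406), (239.72877502441406, 251.7776641845703), 83.02973937988281) 150.038522275921 2461
blue 92 110 1059 ((659.2666625976562, 185.2646026611328), (204.71946716308594, 379.24761962890625), 41.32687759399414) 99.53105736156274
blue 70 92 755 ((593.9674072265625, 111.68543243408203), (302.666748046875, 277.1374206542969), 83.84757995605469) 79.99095176632262
```

```bash
python3 - <<'E'
from h import *
im=np.load('/tmp/top0.npz')['im'][110:225,200:430]; save('topc.png',cv2.resize(im,None,fx=3.4,fy=3.4,interpolation=cv2.INTER_CUBIC))
E
```

```text
(no output)
```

View pics/topc.png

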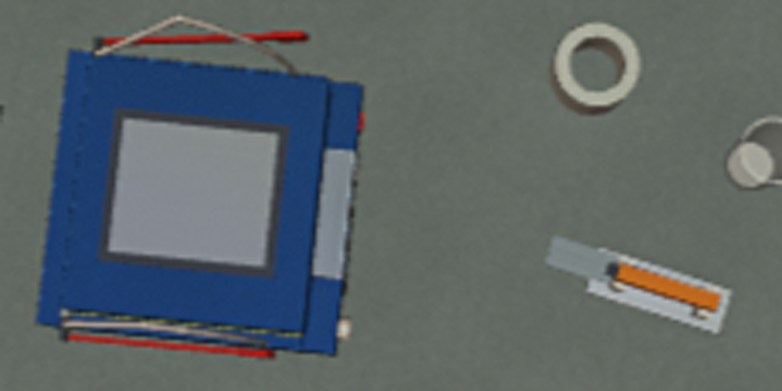

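The crop shows the lip plate as a grey strip at the coater's front, around crop (335,212). The scraper's blade points left at crop (580,258), and the path between them is free. I measured:

| Item | Measured value |
|---|---|
| Coater yaw | about 83.6° |
| Coater origin | about (590, 110) mm |
| Pointer angle | about 0.465 rad |
| Scraper grip point | about (502, -371) mm |
| Scraper yaw | about 71° |

I'll move over the scraper now, staying high past the coater.

Emit:
{"api": "drive_tool", "payload": {
  "plan": [
    [[-1,0,0,35,0],[-1,0,0,35,0],[-1,0,0,35,0],[-1,10,-36,0,-5],[-1,10,-36,0,-5],[-1,10,-36,0,-5],[-1,10,-36,0,-5],[-1,10,-36,0,-5],[-1,10,-36,0,-5],[-1,10,-36,0,-5],[-1,10,-36,0,-5],[-1,10,-36,0,-5],[-1,10,-36,0,-5],[-1,10,-36,0,-5],[-1,10,-36,0,-5],[-1,10,-36,0,-5],[-1,10,-36,0,-5],[-1,10,-36,0,-5],[-1,10,-36,0,-5],[-1,10,-36,0,-3]]
  ]
}}

```text
clock: 1.82
position: [398.5, -32.3, 336.4]
ee_rot: [-0.611, 0.792, 0.0, 0.0]
contact_force: [1.1, -0.2, 0.3]
gripper_width: 85.5
grasp_force: 0.0
```

Emit:
{"api": "drive_tool", "payload": {
  "plan": [
    [[-1,11,-36,0,-4],[-1,11,-36,0,0],[-1,11,-36,0,0],[-1,11,-36,0,0],[-1,11,-36,-10,0],[-1,11,-36,-10,0],[-1,11,-36,-10,0],[-1,11,-36,-10,0],[-1,11,-36,-10,0],[-1,6,-20,-30,0],[-1,0,0,-35,0],[-1,0,0,0,0],[-1,0,0,0,0]]
  ]
}}

```text
clock: 2.9
position: [502.6, -374.2, 219.3]
ee_rot: [-0.584, 0.812, 0.002, -0.002]
contact_force: [0.2, -0.0, 0.3]
gripper_width: 85.5
grasp_force: 0.0
```

```bash
cat > m.py <<'E'
from h import *
from scipy.spatial.transform import Rotation as Ro
s=read_state(); im,d=get_image('wrist'); save('w1.png',im); np.savez('/tmp/w1.npz',im=im,d=d)
P=cloud('wrist',d,s); x=Ro.from_quat(s['ee_rot']).as_matrix(); print('tcp',s['position'].round(1),'yaw x',np.degrees(np.arctan2(x[1,0],x[0,0])).round(2), s['joints'].round(2))
def rep(n,im,P,d):
    h=cv2.cvtColor(im,cv2.COLOR_RGB2HSV); mk=(h[...,0]>=5)&(h[...,0]<=17)&(h[...,1]>140)&(h[...,2]>80)&(d>0)&(P[...,2]>49)&(P[...,2]<60)&(np.hypot(P[...,0]-502,P[...,1]+371)<90)
    Q=P[mk]; cc,u,t,N=line(Q); u=u*np.sign(u[1]); r=cv2.minAreaRect(Q[:,:2].astype(np.float32))
    print(n,N,'c',cc.round(1),'mid',(cc+u*0).round(1),'yaw',np.degrees(np.arctan2(u[1],u[0])).round(2),'ext',t.round(1),'rect',np.round(r[0],1),np.round(r[1],1),round(r[2],1),'z',np.percentile(Q[:,2],[10,50,90]).round(1))
    g=(h[...,1]<60)&(d>0)&(abs(P[...,2])<12)
    print(' bench',np.median(P[g][:,2]).round(2))
rep('wrist',im,P,d)
for n in('top','scene'):
    z=np.load(f'/tmp/{n}0.npz'); rep(n,z['im'],cloud(n,z['d']),z['d'])
E
python3 m.py
```

```text
tcp [ 502.6 -374.2  219.3] yaw x -108.49 [-0.38  0.4  -0.    0.   -1.18  0.06]
wrist 1455 c [ 499.3 -377.8   53.5] mid [ 499.3 -377.8   53.5] yaw 71.51 ext [-50.5  56. ] rect [ 499.7 -374.7] [109.1  17.1] 71.2 z [52.6 53.5 54.5]
 bench -0.43
top 142 c [ 501.5 -370.2   54.2] mid [ 501.5 -370.2   54.2] yaw 71.55 ext [-52.4  54.3] rect [ 501.2 -371.3] [108.4  16.9] 71.5 z [50.8 54.4 57.3]
 bench 0.03
scene 87 c [ 503.3 -370.6   53.9] mid [ 503.3 -370.6   53.9] yaw 70.19 ext [-53.5  54.1] rect [ 502.8 -370.5] [108.9  17.1] 69.4 z [50.6 54.1 56.2]
 bench 0.85
```

View pics/w1.png

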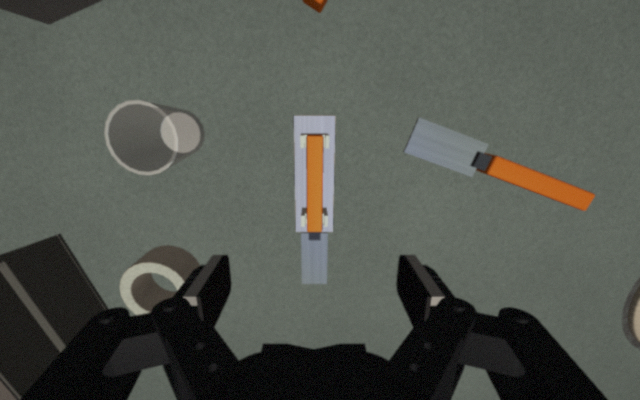

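The wrist view shows the rest's scraper centred at (314,185), with its blade pointing down the image and the fingers straddling its axis. The wrist and top views agree within 4 mm along the handle. I'll descend and grip.

Emit:
{"api": "drive_tool", "payload": {
  "plan": [
    [[-1,-2,2,-35,0],[-1,0,0,-35,0],[-1,0,0,-35,0],[-1,0,0,-35,0],[-1,0,0,-30,0],[-1,0,0,-15,0],[-1,0,0,-10,0],[-1,0,0,0,0],[-1,0,0,0,0],[1,0,0,0,0],[1,0,0,0,0],[1,0,0,0,0],[1,0,0,0,0],[1,0,0,0,0],[1,0,0,0,0],[1,0,0,0,0],[1,0,0,0,0],[1,0,0,0,0],[1,0,0,0,0]]
  ]
}}

```text
clock: 4.53
position: [502.1, -372.6, 26.8]
ee_rot: [-0.585, 0.811, -0.0, 0.0]
contact_force: [-0.8, 1.6, 5.1]
gripper_width: 16.5
grasp_force: 59.1
```

Emit:
{"api": "drive_tool", "payload": {
  "plan": [
    [[1,0,0,15,0],[1,0,0,20,0],[1,0,0,15,0],[1,0,0,0,0],[1,0,0,0,0],[1,0,0,0,0],[1,0,0,0,0],[1,8,24,0,4],[1,9,26,0,4],[1,9,26,0,4],[1,9,27,0,0],[1,9,27,0,0],[1,7,25,0,0],[1,0,0,0,0],[1,0,0,0,0]]
  ]
}}

```text
clock: 5.78
position: [552.6, -216.0, 75.2]
ee_rot: [-0.667, 0.745, 0.001, -0.001]
contact_force: [-1.1, 0.7, -1.0]
gripper_width: 16.9
grasp_force: 58.5
```

```bash
python3 - <<'E'
from h import *
from scipy.spatial.transform import Rotation as Ro
s=read_state(); x=Ro.from_quat(s['ee_rot']).as_matrix(); print(s['position'].round(1),np.degrees(np.arctan2(x[1,0],x[0,0])).round(2),s['gripper_width'],s['contact_force'].round(1))
for n in('top','scene'):
    im,d=get_image(n); save(n+'2.png',im); np.savez(f'/tmp/{n}2.npz',im=im,d=d)
a=np.load('/tmp/top2.npz')['im'][110:225,230:420]; b=np.load('/tmp/scene2.npz')['im'][120:290,220:440]
A=cv2.resize(a,(780,472),interpolation=cv2.INTER_CUBIC); save('t2.png',A)
save('s2.png',cv2.resize(b,(770,595),interpolation=cv2.INTER_CUBIC))
E
```

```text
[ 552.6 -216.    75.2] -96.33 16.93610528251788 [-1.1  0.7 -1. ]
```

View pics/t2.png

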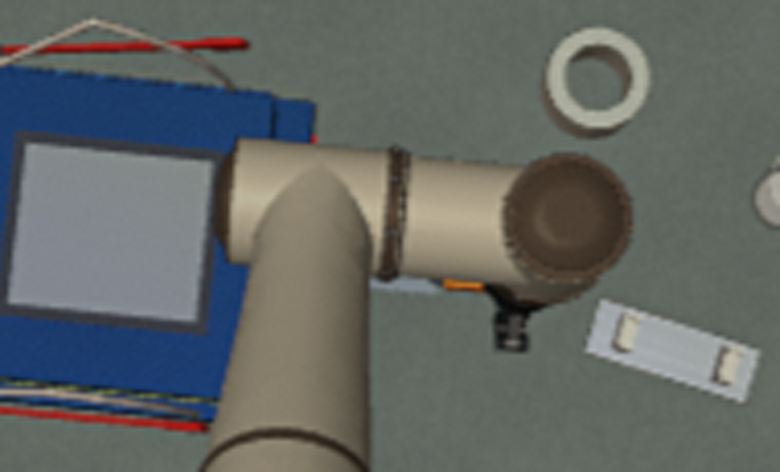

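View pics/s2.png

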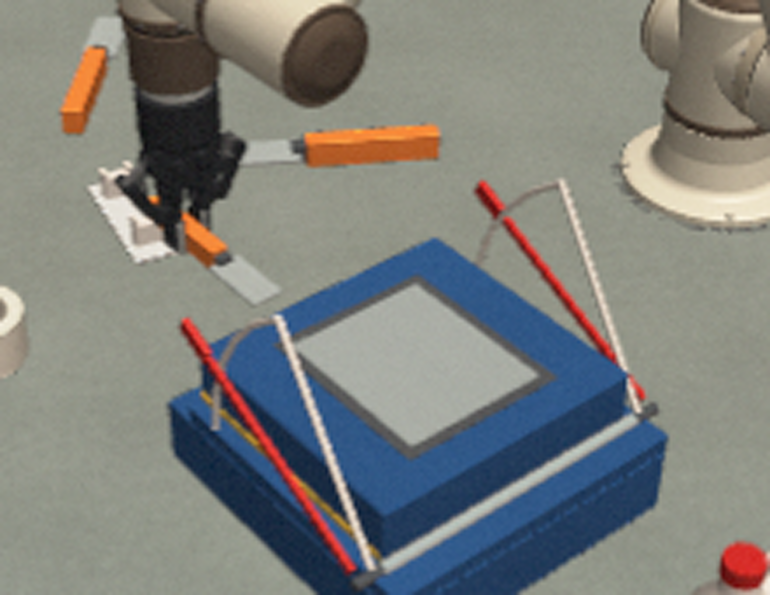

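The scene crop shows the scraper held level, with its blade tip at about crop (270,297), pointing at the coater's front. The rest is empty. The wrist link hangs over the cover, so I'll check its height and then measure the blade tip and the lip edge.

```bash
python3 - <<'E'
from h import *
a=np.radians(83.57); ex=np.array([np.cos(a),np.sin(a)]); ey=np.array([-ex[1],ex[0]]); O=np.array([590.5,110.5])
def co(P): q=P[...,:2]-O; return np.dstack([q@ex,q@ey,P[...,2]])
S=np.load('/tmp/scene2.npz'); C=co(cloud('scene',S['d'])); hs=cv2.cvtColor(S['im'],cv2.COLOR_RGB2HSV); d=S['d']
b=(d>0)&(C[...,2]>82)&(C[...,2]<100)&(abs(C[...,1])<60)&(C[...,0]<-165)&(C[...,0]>-300)
gr=b&(hs[...,1]<60); Q=C[gr]; v,u=np.nonzero(gr)
print('blade n',len(Q),'px',u.min(),u.max(),v.min(),v.max())
r=cv2.minAreaRect(Q[:,:2].astype(np.float32)); print('rect',np.round(r[0],1),np.round(r[1],1),round(r[2],1),'xmax',np.percentile(Q[:,0],[50,95,98,100]).round(1),'y',np.percentile(Q[:,1],[2,50,98]).round(1),'z',np.percentile(Q[:,2],[5,50,95]).round(1))
far=Q[Q[:,0]>Q[:,0].max()-15]; near=Q[(Q[:,0]<Q[:,0].max()-25)]; print('far mid',far.mean(0).round(1),'near',near.mean(0).round(1))
arm=(d>0)&(C[...,2]>160)&(C[...,0]>-250)&(C[...,0]<150)&(abs(C[...,1])<125)
Q=C[arm]
for lo in range(-250,150,40):
    q=Q[(Q[:,0]>=lo)&(Q[:,0]<lo+40)]
    if len(q)>3: print('arm x',lo,'minz',np.percentile(q[:,2],[1,5]).round(0),len(q))
T=np.load('/tmp/top0.npz'); C=co(cloud('top',T['d'])); hs=cv2.cvtColor(T['im'],cv2.COLOR_RGB2HSV)
lip=(hs[...,1]<70)&(hs[...,2]>100)&(C[...,2]>95)&(C[...,2]<118)&(C[...,0]<-105)&(C[...,0]>-170)&(abs(C[...,1])<90); Q=C[lip]
r=cv2.minAreaRect(Q[:,:2].astype(np.float32)); print('lip',len(Q),np.round(r[0],1),np.round(r[1],1),round(r[2],1),np.median(Q[:,2]).round(1),'x',np.percentile(Q[:,0],[1,50,99]).round(1),'y',np.percentile(Q[:,1],[1,50,99]).round(1))
for n in('top','scene'):
  T=np.load(f'/tmp/{n}0.npz'); C=co(cloud(n,T['d'])); hs=cv2.cvtColor(T['im'],cv2.COLOR_RGB2HSV)
  red=((hs[...,0]<5)|(hs[...,0]>174))&(hs[...,1]>140)&(T['d']>0)
  for s in(-150,150):
    Q=C[red&(abs(C[...,1]-s)<12)&(C[...,0]>-125)&(C[...,0]<110)&(C[...,2]>100)]
    p=np.polyfit(Q[:,0],Q[:,2],1); e=Q[:,2]-np.polyval(p,Q[:,0]); Q=Q[abs(e)<8]; p=np.polyfit(Q[:,0],Q[:,2],1)
    print(n,s,len(Q),'ang',np.arctan(-p[0]).round(3),'z at hinge',np.polyval(p,120).round(1),'hinge angle',np.median(np.arctan2(Q[:,2]-100,120-Q[:,0])).round(3))
E
```

```text
blade n 155 px 280 299 192 207
rect [-235.2    1.4] [35.6 72. ] 89.8 xmax [-235.2 -203.8 -201.8 -199.2] y [-15.8  -0.7  15.8] z [88.6 92.5 96.7]
far mid [-2.07e+02  1.00e-01  9.17e+01] near [-248.8   -0.3   92.6]
arm x -250 minz [347. 359.] 268
arm x -210 minz [355. 367.] 582
arm x -170 minz [362. 387.] 1772
arm x -130 minz [337. 346.] 709
lip 320 [-135.3    0.2] [129.2  29.2] 89.9 105.8 x [-149.6 -135.6 -121.2] y [-63.5   0.6  64.2]
top -150 101 ang 0.467 z at hinge 101.6 hinge angle 0.476
top 150 100 ang 0.467 z at hinge 102.6 hinge angle 0.483
scene -150 200 ang 0.46 z at hinge 102.6 hinge angle 0.478
scene 150 143 ang 0.456 z at hinge 102.5 hinge angle 0.473
```

The coater frame checks out: the lip spans x -149.6 to -121 and is centred in y, and the blade is 32-35 mm wide and level. The tip is at about (-200, 0, 92). The pointer angle averages 0.468 rad. I'll insert 74 mm along the coater's x.

Emit:
{"api": "drive_tool", "payload": {
  "plan": [
    [[1,1.6,14.5,0,0],[1,1.6,14.5,0,0],[1,1.6,14.5,0,0],[1,1.2,10,0,0],[1,1.2,10,0,0],[1,1.1,10,0,0],[1,0,0,0,0],[1,0,0,0,0]]
  ]
}}

```text
clock: 6.55
position: [561.1, -143.7, 76.3]
ee_rot: [-0.666, 0.746, 0.0, -0.0]
contact_force: [-0.1, 0.2, -0.8]
gripper_width: 16.7
grasp_force: 58.5
```

Emit:
{"api": "drive_tool", "payload": {
  "plan": [
    [[1,0,0,4,0],[1,0,0,3,0],[1,0,0,3,0],[1,0,0.3,9,0],[1,0.1,0.9,12,0],[1,0.2,1.6,12,0],[1,0.2,2.1,12,0],[1,0.3,2.7,12,0],[1,0.4,3.4,12,0],[1,0.4,3.9,11.7,0],[1,0.5,4.5,11.5,0],[1,0,0,0,0],[1,0,0,0,0],[1,0,0,0,0]]
  ]
}}

```text
clock: 7.72
position: [562.9, -124.8, 178.2]
ee_rot: [-0.666, 0.746, 0.0, -0.0]
contact_force: [0.6, -1.4, -1.8]
gripper_width: 17.1
grasp_force: 58.8
```

```bash
cat > ang.py <<'E'
from h import *
import sys
a=np.radians(83.57); ex=np.array([np.cos(a),np.sin(a)]); ey=np.array([-ex[1],ex[0]]); O=np.array([590.5,110.5])
s=read_state(); im,d=get_image('scene'); save(sys.argv[1]+'.png',im[100:300,200:450]); save(sys.argv[1]+'b.png',cv2.resize(im[110:270,220:440],(770,560),interpolation=cv2.INTER_CUBIC))
P=cloud('scene',d); q=P[...,:2]-O; C=np.dstack([q@ex,q@ey,P[...,2]])
h=cv2.cvtColor(im,cv2.COLOR_RGB2HSV); H=h[...,0]
g=(s['position'][:2]-O); print('tcp coater',(g@ex).round(1),(g@ey).round(1),s['position'][2].round(1),'F',s['contact_force'].round(1),s['gripper_width'].round(1),s['grasp_force'].round(1))
red=((H<5)|(H>174))&(h[...,1]>140)&(d>0)
for nm,mk in (('red-',red&(abs(C[...,1]+150)<12)),('red+',red&(abs(C[...,1]-150)<12)),('yellow',(H>=20)&(H<=35)&(h[...,1]>110)&(d>0)&(abs(abs(C[...,1])-125)<15))):
    Q=C[mk&(C[...,0]>-140)&(C[...,0]<110)&(C[...,2]>95)]
    if len(Q)<15: print(nm,len(Q)); continue
    p=np.polyfit(Q[:,0],Q[:,2],1); e=Q[:,2]-np.polyval(p,Q[:,0]); Q=Q[abs(e)<8]; p=np.polyfit(Q[:,0],Q[:,2],1)
    print(nm,len(Q),'ang',np.arctan(-p[0]).round(3),'z@hinge',np.polyval(p,120).round(1))
# cover top plane
w=(d>0)&(C[...,0]>-110)&(C[...,0]<60)&(abs(C[...,1])<115)&(C[...,2]>140)&(C[...,2]<270)&(((H>100)&(H<118)&(h[...,1]>110))|(h[...,1]<70))
Q=C[w]; A=np.c_[Q[:,:2],np.ones(len(Q))]; k=np.ones(len(Q),bool)
for _ in range(6):
    p=np.linalg.lstsq(A[k],Q[k,2],rcond=None)[0]; k=abs(A@p-Q[:,2])<6
print('cover top',k.sum(),len(Q),'ang',np.arctan(-p[0]).round(3),'cross',p[1].round(3),'height over hinge',((p[0]*120+p[2]-100)*np.cos(np.arctan(p[0]))).round(1))
E
python3 ang.py a1
```

```text
Traceback (most recent call last):
  File "ang.py", line 7, in <module>
    g=(s['position'][:2]-O); print('tcp coater',(g@ex).round(1),(g@ey).round(1),s['position'][2].round(1),'F',s['contact_force'].round(1),s['gripper_width'].round(1),s['grasp_force'].round(1))
                                                                                                                                          ^^^^^^^^^^^^^^^^^^^^^^^^
AttributeError: 'float' object has no attribute 'round'
```

View pics/a1b.png

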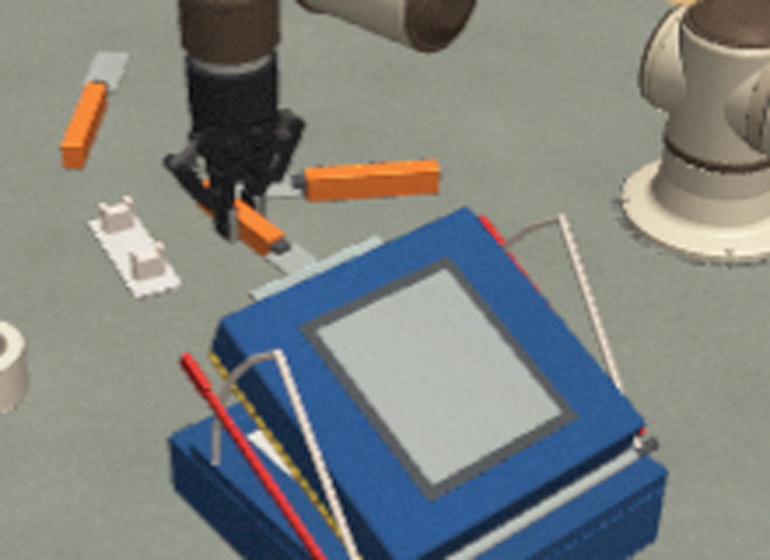

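The cover is up on the blade, and the blade tip is under the lip at crop (300,260). The yellow stripe is nearly parallel to the red pointer, slightly below it. I'll fix the print error and measure.

```bash
sed -i "s/s\['gripper_width'\].round(1),s\['grasp_force'\].round(1)/s['gripper_width'],s['grasp_force']/" ang.py; python3 ang.py a2
```

```text
tcp coater -237.0 1.3 177.9 F [-0.3 -1.  -3. ] 16.767670427990357 58.756113052368164
red- 187 ang 0.465 z@hinge 102.4
red+ 14
yellow 85 ang 0.389 z@hinge 108.1
cover top 3740 3777 ang 0.386 cross 0.001 height over hinge 51.5
```

Emit:
{"api": "drive_tool", "payload": {
  "plan": [
    [[1,0.3,2.5,6,0],[1,0.3,2.8,6,0],[1,0.3,2.8,6,0],[1,0,0,0,0],[1,0,0,0,0],[1,0,0,0,0],[1,0,0,0,0],[1,0,0,0,0],[1,0,0,0,0]]
  ]
}}

```text
clock: 8.57
position: [564.1, -116.5, 196.4]
ee_rot: [-0.666, 0.746, -0.0, -0.0]
contact_force: [1.0, -1.4, -1.4]
gripper_width: 16.9
grasp_force: 58.8
```

```bash
python3 ang.py a3
```

```text
tcp coater -228.5 0.8 196.4 F [ 1.  -1.4 -1.4] 16.90408678916068 58.79567563533783
red- 189 ang 0.463 z@hinge 102.2
red+ 0
yellow 97 ang 0.475 z@hinge 107.8
cover top 3746 3847 ang 0.469 cross 0.0 height over hinge 51.3
```

View pics/a3b.png

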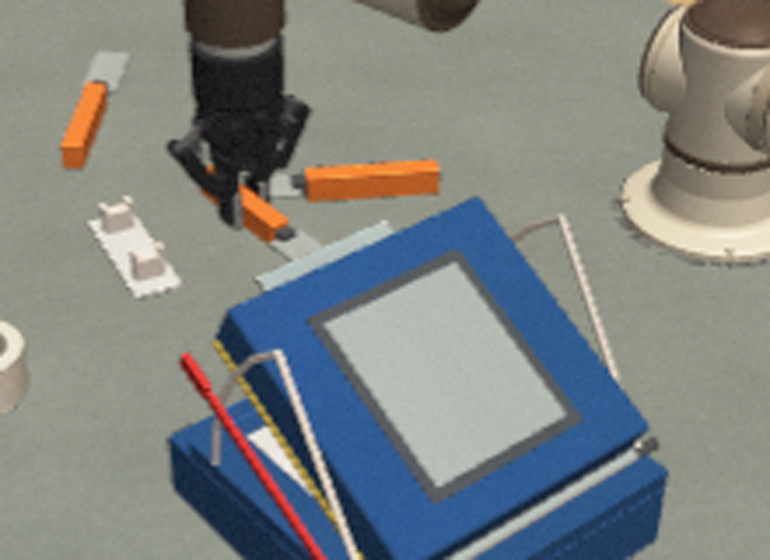

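The cover's underside (stripe 0.475 rad, top plane 0.469 rad) is parallel to the pointers (0.463-0.468 rad). The blade is under the lip and the scraper is firmly gripped, so I'm handing it in.

```bash
python3 -c "
from bench import *
print(job_done())"
```

```text
the job is handed in; nothing more can be done
None
```

I handed the job in with the cover resting on the scraper blade at about 0.47 rad, within about 0.01 rad of the red pointers and with the scraper held in the gripper; the hand-in returned no verdict.

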